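# Unbar the sloped tube rack and lay the paint tubes in the tray

## Task

Lift the retaining bar out of the two open brackets of the sloped rack and lay it down flat on the bare table, leaving the paint tubes where they are in the rack. Then move both paint tubes into the wooden tray and lay them side by side, flat on its bottom and the same side up as they lay in the rack. Put things down rather than dropping them, and leave the tape roll, the green beaker and the mug where they stand.

Things in the scene. Friction and masses are not known exactly. Their poses are not given: they have to be found in the camera images.
- rack: Fixed plywood rack, 262 mm wide (y). Origin on the table under its middle; z up, +x to its back. Its deck rises to the back at 35 deg: surface starts at the foot ledge (x=-75, z=30 mm; ledge 22 mm high), 144 mm long. Up-slope direction (0.819,0,0.574), out of the deck (-0.574,0,0.819). One tube in each lane, y=+45 and -45 mm. Tail ends lie under the shelf. It stands on the robot's right, front towards it.
- slot_middle (a point): Point midway between the slot floors of the two steel brackets (rack y=+102 and -102 mm, 14 mm wide), axes as the rack's. Each is a U slot 20 mm wide, 22 mm deep, open square to the deck (along (-0.574,0,0.819) of the rack); floor 38 mm out from the deck. The bar is clear once moved 30 mm that way.
- shelf_edge (a point): Middle of the lower front edge of the flat shelf (fixed bottle and jar on it, tops at z=0.42 m) over the rack's back half; axes as the rack's, the shelf runs from here to +x. A hand pointing straight down at the tubes strikes it; tilted 35 deg, fingers square to the deck, there are 100 mm from the hand's axis to this edge. 
- bar: Loose aluminium bar, 14 x 14 x 220 mm, black ends, red grip fin on its middle (64 mm long, 14 mm thick, top 34.5 mm from the bar's axis); 110 to 210 g. Origin: on the bar's axis, mid length; y along it, z to the fin's top, x across: pinch the fin across x. Starts in both slots over the tubes, z square to the deck. On the table, fin up, its origin is 7 mm high.
- tube_white: Paint tube, dark with white-grey swatch near its tail, in either lane. 116 x 42 mm, 34 mm thick at the shoulder, thinning to the crimped tail; 75 g. Origin: mid length and width, on its underside; y runs cap to tail, z out of its upper side. Near the origin 20 to 25 mm thick: pinch across x, 0 to 15 mm from it towards the tail, 8 to 21 mm over the underside. Starts flat on the deck, cap at the foot ledge, z square to the deck.
- tube_ochre: Paint tube, dark with ochre swatch near its tail, in the other lane. 116 x 42 mm, 34 mm thick at the shoulder, thinning to the crimped tail; 75 g. Origin: mid length and width, on its underside; y runs cap to tail, z out of its upper side. Near the origin 20 to 25 mm thick: pinch across x, 0 to 15 mm from it towards the tail, 8 to 21 mm over the underside. Starts flat on the deck, cap at the foot ledge, z square to the deck.
- tray: Fixed open wooden tray, grey lining, outside 176 (x) x 236 (y) x 30 mm, walls and floor 8 mm. Origin on the table under its middle; z up. The tubes fit side by side along x, at about y=+45 and -45 mm. Tubes may point either way. The bare table ahead of the robot, around x=0.43, y=0.04 m, is free for laying the bar along y.
- tape_roll: Roll of masking tape, 94 mm across, 25 mm high, loose bystander. Origin under its middle.
- green_beaker: Green beaker, 72 mm wide, 81 mm high, loose bystander. Origin under its middle.
- white_mug: White mug, 94 mm high, 110 mm over its handle, loose bystander. Origin under its middle.
Things that resemble listed ones, but are neither listed nor needed, are in the scene too. What is shaped like the tube_white but red is not meant.

How it is judged:
By the outcome, as a careful person would: the job done as asked, in the order asked, and still so for the second after the job is handed in, with the robot touching nothing.
It also fails if it takes over 72 s, if anything falls off the work surface, if the arm or the gripper's body presses on something with over 40 N, if the wrist force passes 120 N, or if a joint passes its speed limit or range.

## Robot

A 7-joint arm with a two-finger parallel gripper is mounted at the origin on a cart in front of the work surface, level with it; the furniture and walls round the work are solid. World frame = base frame: x ahead of the robot, y to its left, z up, the work surface at z = 0. Lengths are in mm, angles in rad, forces in N, time in s.
With the tool pointing down it reaches from about 400 to 900 mm from the base axis. Payload 5.6 kg.
Tool frame: the origin (TCP) lies midway between the tips of the shut fingers; the grasp point (between the pads) lies 19 mm behind it; x points along the fingers, y is the direction in which the jaws open and shut, and the axes are right-handed (so a half turn about x gives the same grasp; the last joint's range is limited). The gripper opens to 92 mm and grips with 3 to 60 N. Pads are 20 mm wide; open, the fingers measure 128 mm over their backs; the gripper's body (75 mm by 189 mm) begins 69 mm behind the grasp point.
Start: joints at [-1.304, 0.468, -0.012, 1.603, 0.006, 1.071, -0.056], TCP at [198.207, 619.051, 190.292] pointing down, gripper open.
Joint ranges: [-2.53, 2.53], [-0.31, 2.02], [-1.57, 1.55], [0.28, 2.44], [-1.29, 4.43], [0.15, 1.84], [-2.92, 2.92]. Speed limits (rad/s): [2.57, 2.57, 3.14, 3.14, 3.14, 3.14, 3.14].

## Interface

Orientations are given as a rotation vector (axis times angle).
In Python, from cell import robot, grip, kin, viewer gives the robot as it stands. Calls block until the motion is done:
- robot.movep(position, orientation): joint-space move of the TCP to a pose.
- robot.servo_line(position, feed=150, rotation=None): straight line of the TCP; rotation=None keeps the orientation; feed is the mean speed in mm/s.
- robot.goto_joints(angles): joint-space move.
- grip(opening, newtons=None): opening from 0.0 (shut) to 1.0 (fully open); newtons is the grip in N (None keeps the last); returns when the fingers have stopped.
- robot.hold(seconds).
- kin.ik(position, orientation): joint angles nearest the present ones, or None.
- robot.observe(): the state.
- viewer.read_camera(name): name is "scene" or "top" or "wrist"; returns the picture (420x560x3 uint8, red, green, blue); there is no depth.
- viewer.camera_info(name): a dict with "camera_matrix" (3x3 intrinsics, pixels), "k1" (the pictures are not rectified: a ray, as slopes to the right and down, at radius r is drawn at 1 + k1 r^2 times it, then the intrinsics apply), "R" (3x3) and "t" (3): a world point X has camera coordinates R X + t. Camera axes: x right, y down, z forward; pixel columns grow to the right and rows downward; lengths in mm; the calibration is good to about 2 mm. A picture is of the moment at which its call begins: read the wrist's pose just before it. camera_info takes no time and is no camera call; for the wrist camera it gives the pose at the moment of the call.
A pose or a line that the arm cannot do raises robot.IKError and nothing moves.
- robot.job_done(): hands the job in, once; it reports no verdict.
Trained networks look in the newest picture that a camera, given by its name, has taken for a name from the list of things; names that differ only in an ending like _2 or _b are one class to them, and where a whole thing is asked for, a point or a joint stands for the part that bears it (a point fixed in the world has none). Each returns a list of dicts, best first, with "confidence" (0 to 1); they miss things now and then, are a little off and sometimes report something else, mostly with a low value. They report only what shows in the picture. A call takes as long as a camera call. They do not tell look-alikes from the thing itself.
- viewer.silhouettes(name, camera): "mask" (420x560 bool, what is visible of it).
- viewer.pinpoint(name, camera): "at" ([x, y, z] in mm, in the coordinates of the camera as it stood for that picture, good to about 4 mm: a listed point, or the origin of a listed thing).
The state is a dict: "t": time; "joints": joint angles; "joint_velocities": joint speeds; "joint_torque": joint torques, N m; "tcp_pos": TCP position; "tcp_rot": TCP orientation; "contact_force": force on the tool from outside, world axes, zero at the start; "wrist_torque": the same for the moment, N m; "grip_width": opening from 0.0 (shut) to 1.0 (fully open).
Only numpy, scipy, OpenCV 4.12 (cv2) and the standard library are available. Lean on these libraries where they do the work, as an engineer would, in place of code of your own. Each camera call takes 0.05 s, during which the arm holds its last target.

## Working session

There is one attempt and no reset: what is moved stays moved. The work goes in short steps, each a Python script; the robot and the scene stay as the last script left them, time stands still between calls to the robot, and variables do not carry over. Pictures are saved under pics/ and viewed, and the job is handed in when it is done.

```bash
ls -la; mkdir -p pics; python3 - <<'E'
from cell import robot, grip, kin, viewer
import cv2, numpy as np
for c in ["scene","top","wrist"]:
    im=viewer.read_camera(c); cv2.imwrite(f"pics/{c}0.png",im[:,:,::-1])
    i=viewer.camera_info(c); print(c,{k:np.round(v,3).tolist() for k,v in i.items()})
print(robot.observe())
E
```

```text
total 12
drwxr-xr-x  3 agent agent 4096 Dec  7 06:24 .
drwxr-xr-x 23 root  root  4096 Dec  7 06:24 ..
drwxr-xr-x  2 agent agent 4096 Dec  7 06:24 pics
scene {'camera_matrix': [[396.53, 0.0, 282.167], [0.0, 396.53, 207.808], [0.0, 0.0, 1.0]], 'k1': 0.013, 'R': [[0.653, -0.757, -0.013], [-0.545, -0.458, -0.702], [0.526, 0.466, -0.712]], 't': [-353.744, 438.917, 1044.432]}
top {'camera_matrix': [[452.606, 0.0, 277.443], [0.0, 452.606, 212.05], [0.0, 0.0, 1.0]], 'k1': -0.094, 'R': [[-0.024, -1.0, 0.013], [-0.996, 0.023, -0.09], [0.09, -0.015, -0.996]], 't': [36.069, 576.035, 1644.397]}
wrist {'camera_matrix': [[300.288, 0.0, 272.538], [0.0, 300.288, 207.882], [0.0, 0.0, 1.0]], 'k1': -0.064, 'R': [[0.303, 0.953, 0.0], [0.91, -0.29, 0.296], [0.282, -0.09, -0.955]], 't': [-649.557, -35.258, 391.129]}
{'t': 0.15, 'joints': array([-1.30400737,  0.46817838, -0.01158748,  1.6033868 ,  0.00601668,
        1.07138279, -0.05629043]), 'joint_velocities': array([-0.00018439, -0.00364055, -0.0004931 , -0.00196604,  0.0023491 ,
        0.00038655, -0.00069801]), 'joint_torque': array([ 9.37575132e-04, -5.20954013e+01, -1.24132459e-02, -2.43976432e+01,
       -5.66909602e-02,  1.52503996e-02,  1.01925041e-04]), 'tcp_pos': array([198.09295465, 618.59353087, 189.5673813 ]), 'tcp_rot': array([ 0.24214303,  1.55716323, -0.24422209]), 'contact_force': array([ 0.04897222, -0.72505102, -1.19862654]), 'wrist_torque': array([ 0.0235972 , -0.05296319, -0.01426055]), 'grip_width': 1.000226003526574}
```

View pics/scene0.png

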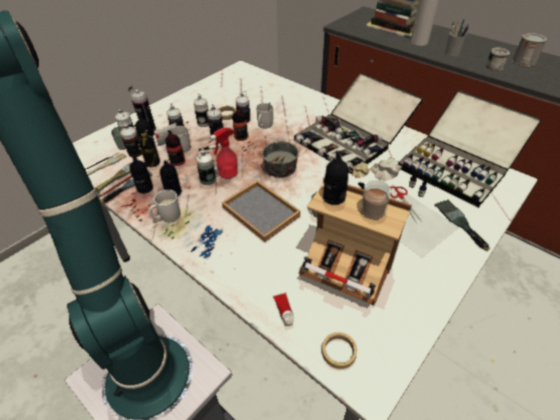

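View pics/top0.png

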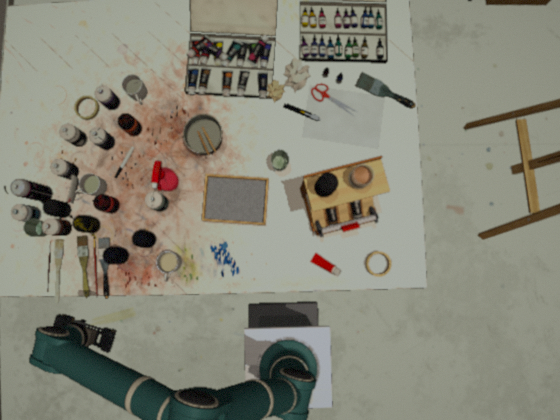

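View pics/wrist0.png

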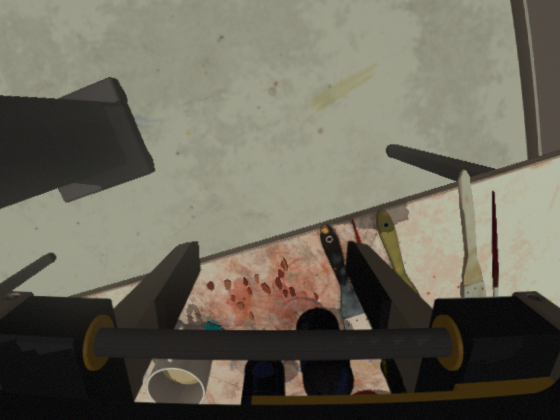

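The scene camera shows the rack at about (350,250) with the bar at (340,280), the tray at (260,210), a red look-alike tube at (284,308) and the tape roll at (340,350). In the top view these are at (345,200), (345,228), (235,200), (325,264) and (377,262). Next I'll query the networks.

```bash
cat > h.py <<'E'
from cell import robot, grip, kin, viewer
import cv2, numpy as np
from scipy.spatial.transform import Rotation as Rn
def shot(c,fn=None):
    i=viewer.camera_info(c); im=viewer.read_camera(c)
    if fn: cv2.imwrite("pics/"+fn,im[:,:,::-1])
    return im,{k:np.array(v) for k,v in i.items()}
def c2w(i,p): return i["R"].T@(np.array(p)-i["t"])
def proj(i,X):
    X=np.atleast_2d(X)@i["R"].T+i["t"]; s=X[:,:2]/X[:,2:]; r2=(s**2).sum(1,keepdims=True)
    s=s*(1+i["k1"]*r2); K=i["camera_matrix"]; return s*[K[0,0],K[1,1]]+K[:2,2]
def ray(i,uv):
    K=i["camera_matrix"]
    s=cv2.undistortPoints(np.array(uv,float).reshape(-1,1,2),K,np.array([i["k1"],0,0,0,0.])).reshape(-1,2)
    d=np.c_[s,np.ones(len(s))]@i["R"]; return -i["R"].T@i["t"],d
def onz(i,uv,z):
    o,d=ray(i,uv); return o+d*((z-o[2])/d[:,2])[:,None]
def both(i1,uv1,i2,uv2):
    o1,d1=ray(i1,uv1);o2,d2=ray(i2,uv2);out=[]
    for a,b in zip(d1,d2):
        A=np.c_[a,-b]; s=np.linalg.lstsq(A,o2-o1,rcond=None)[0]
        p,q=o1+a*s[0],o2+b*s[1]; out.append(np.r_[(p+q)/2,np.linalg.norm(p-q)])
    return np.array(out)
E
python3 - <<'E'
from h import *
np.set_printoptions(precision=1,suppress=True)
for c in ["scene","top"]:
    im,i=shot(c)
    for n in ["rack","slot_middle","shelf_edge","bar","tube_white","tube_ochre","tray","tape_roll","green_beaker","white_mug"]:
        for d in viewer.pinpoint(n,c)[:3]:
            w=c2w(i,d["at"]); print(c,n,round(d["confidence"],2),w,proj(i,w)[0])
for c in ["scene","top"]:
    im=cv2.imread(f"pics/{c}0.png")
    x0,x1,y0,y1=(280,430,150,310) if c=="scene" else (290,400,150,250)
    cr=im[y0:y1,x0:x1]; cr=cv2.resize(cr,None,fx=5 if c=="top" else 3.7,fy=5 if c=="top" else 3.7,interpolation=cv2.INTER_CUBIC); cv2.imwrite(f"pics/{c}_crop.png",cr)
E
```

```text
scene rack 0.91 [ 602.  -205.9   -3.5] [343.3 272.7]
scene bar 0.89 [ 524.7 -226.    81.2] [336.6 276.1]
scene bar 0.17 [ 569.3 -163.2   61.9] [327.8 259.6]
scene tube_white 0.94 [ 586.7 -258.1   64.3] [357. 272.]
scene tube_white 0.67 [ 379.1 -147.1   27.2] [283.8 304.1]
scene tray 0.62 [631.4 179.6  -1.1] [261.1 211.4]
scene tape_roll 0.86 [ 371.5 -349.     2.4] [338.7 353.5]
scene green_beaker 0.52 [762.1  13.9  -1. ] [318.6 212.7]
scene white_mug 0.69 [385.  426.5  -3.5] [165.6 217.8]
scene white_mug 0.69 [ 374.8 -346.3   -2. ] [338.5 352.7]
scene white_mug 0.17 [628.  183.8  -0.5] [259.7 211.3]
top rack 0.79 [ 607.6 -210.6    2.1] [339.1 203. ]
top slot_middle 0.79 [ 528.6 -223.8   75.6] [346.6 222.6]
top shelf_edge 0.92 [ 588.  -211.5  244.9] [350.8 200.8]
top bar 0.74 [ 527.  -233.5   79.3] [349.5 222.9]
top tube_white 0.76 [ 380.9 -143.7   28.2] [324.2 264.2]
top tube_white 0.74 [ 592.6 -253.8   66.3] [353.7 205. ]
top tube_ochre 0.67 [ 565.4 -168.7   66.6] [330.6 213. ]
top tray 0.95 [626.5 177.4   0.6] [235.8 200.4]
top tape_roll 0.66 [ 375.9 -348.5    0.8] [377.8 263.9]
top green_beaker 0.81 [766.1  10.6   0.5] [279.3 162.8]
top white_mug 0.6 [387.7 420.1  -4.2] [172.  265.7]
top white_mug 0.45 [ 531.9 -225.7   78.8] [347.2 221.6]
```

View pics/scene_crop.png

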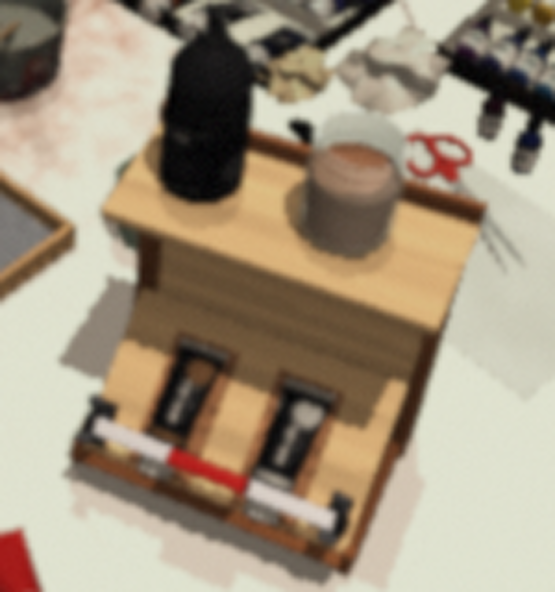

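View pics/top_crop.png

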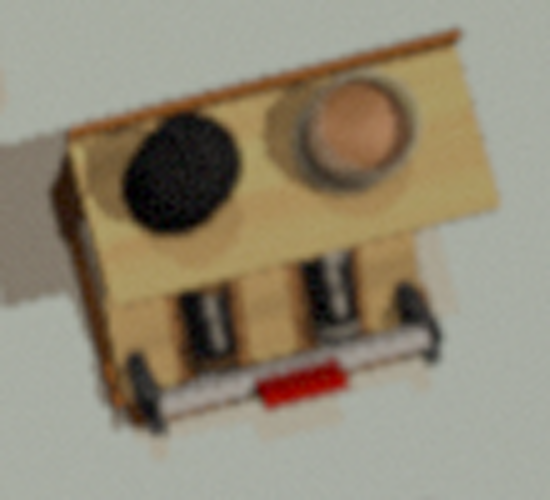

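The crop is clear. In the top view the ochre tube is in the left lane at (331,213) and the white tube in the right lane at (355,208). The red one at (325,264) lies on the table and is only a look-alike. Next I'll work out the geometry and the reachability.

```bash
cat >> h.py <<'E'
np.set_printoptions(precision=2,suppress=True)
u=np.array([.81915,0,.57358]); n=np.array([-.57358,0,.81915]); Y=np.array([0,1.,0])
def Rz(a): return Rn.from_euler('z',a).as_matrix()
def tool(ax,jy):  # approach, jaw dir -> rotvec
    return Rn.from_matrix(np.c_[ax,jy,np.cross(ax,jy)]).as_rotvec()
def at(): o=robot.observe(); return o["tcp_pos"],Rn.from_rotvec(o["tcp_rot"]).as_matrix(),o
E
python3 - <<'E'
from h import *
i=viewer.camera_info("wrist"); p,R,o=at()
print("cam in tool",R.T@(-np.array(i["R"]).T@i["t"]-p),"axes",R.T@np.array(i["R"]).T)
ya=.2; B=np.array([528,-227,81.]); W=Rz(ya)
for s in (1,-1):
  for nm,j in (("bar",u),("tube",Y)):
    for d in (5,60,150):
      r=tool(-W@n,s*W@j); print(nm,s,d,kin.ik(B+W@n*d,r))
for s in (1,-1):
  print("laybar",s,kin.ik([430,40,9],tool([0,0,-1.],np.array([s,0,0.]))),kin.ik([430,40,109],tool([0,0,-1.],np.array([s,0,0.]))))
  print("tray",s,kin.ik([627,225,11],tool([0,0,-1.],np.array([0,s,0.]))),kin.ik([627,130,111],tool([0,0,-1.],np.array([0,s,0.]))))
# rack yaw from bar ends
T={k:np.array(v) for k,v in viewer.camera_info("top").items()};S={k:np.array(v) for k,v in viewer.camera_info("scene").items()}
P=both(T,[(322,230),(376.4,218)],S,[(305.7,265),(372,290.5)]);print(P, np.linalg.norm(P[0,:3]-P[1,:3]))
E
```

```text
cam in tool [-194.71   -0.48  -83.06] axes [[-0.   -0.3   0.96]
 [ 1.    0.    0.  ]
 [-0.    0.96  0.3 ]]
bar 1 5 [ 1.15  0.47 -0.63  2.23 -1.05  0.2   1.84]
bar 1 60 [ 0.68  0.26 -0.01  2.28 -1.22  0.48  1.94]
bar 1 150 [ 0.36  0.06  0.43  2.3  -0.95  0.66  1.73]
tube 1 5 [ 1.15  0.47 -0.63  2.23 -1.05  0.2  -2.87]
tube 1 60 [ 0.48  0.26  0.21  2.29 -1.27  0.53 -2.72]
tube 1 150 [-0.53  0.13  1.43  2.33 -1.05  0.78 -2.85]
bar -1 5 [ 1.15  0.47 -0.63  2.23 -1.05  0.2  -1.3 ]
bar -1 60 [ 0.48  0.26  0.21  2.29 -1.27  0.53 -1.15]
bar -1 150 [-0.28  0.06  1.12  2.32 -0.98  0.7  -1.36]
tube -1 5 [ 1.15  0.47 -0.63  2.23 -1.05  0.2   0.27]
tube -1 60 [ 0.48  0.26  0.21  2.29 -1.27  0.53  0.42]
tube -1 150 [-0.28  0.06  1.12  2.32 -0.98  0.7   0.21]
laybar 1 [-0.48  0.43  0.37  2.26 -0.33  0.49  0.14] [-0.66  0.23  0.56  2.22 -0.18  0.74  0.02]
tray 1 [-0.46  0.7   0.1   1.67 -0.09  0.77  1.25] [-0.41  0.54  0.21  1.7  -0.14  0.91  1.43]
laybar -1 [-0.09  0.42 -0.09  2.24  0.08  0.49  2.9 ] [ 0.88  0.62 -1.31  2.13  0.74  0.97  2.29]
tray -1 [-0.8   0.77  0.59  1.7  -0.55  0.84 -1.54] [-0.73  0.61  0.67  1.73 -0.45  0.96 -1.46]
[[ 502.23 -132.31   77.09    5.28]
 [ 542.73 -330.79   89.02    3.5 ]] 202.9151778417036
```

```bash
python3 - <<'E'
from h import *
p,R,o=at()
robot.servo_line([p[0],p[1],380],feed=250)
down=tool([0,0,-1.],np.array([1.,0,0]))
print(kin.ik([450,0,330],down))
robot.movep([450,0,330],down); print(at()[2]["joints"],at()[2]["t"])
W=Rz(.2); B=np.array([525,-228,81.])
robot.movep(B+W@n*130,tool(-W@n,W@u)); print(at()[2]["joints"],at()[0],at()[2]["t"])
im,i=shot("wrist","w1.png")
for nm in ["rack","slot_middle","shelf_edge","bar","tube_white","tube_ochre"]:
    for d in viewer.pinpoint(nm,"wrist")[:3]:
        w=c2w(i,d["at"]); print(nm,round(d["confidence"],2),w,proj(i,w)[0])
print(at()[2]["t"])
E
```

```text
[-0.79 -0.05  0.7   1.92  0.04  1.27 -0.1 ]
[-0.79 -0.05  0.7   1.92  0.04  1.27 -0.1 ] 4.5417
[ 0.97  0.12 -0.23  2.27 -0.94  0.58  1.71] [ 452.47 -242.41  187.78] 6.4
rack 0.79 [ 610.54 -206.4     1.74] [289.3  171.92]
rack 0.62 [ 583.09 -208.3   244.75] [448.12 215.78]
shelf_edge 0.66 [ 579.43 -208.68  246.13] [447.77 216.64]
bar 0.62 [ 523.95 -222.37   79.37] [270.2  188.74]
bar 0.57 [762.57  16.59   2.47] [381.08  51.06]
tube_white 0.93 [ 376.72 -143.56   24.18] [124.69  86.02]
tube_white 0.56 [ 588.64 -253.91   63.58] [299.42 213.41]
tube_white 0.45 [ 583.39 -207.08  246.75] [451.14 214.96]
tube_ochre 0.97 [ 563.62 -162.44   64.85] [298.16 139.54]
tube_ochre 0.41 [ 605.27 -205.22    1.28] [286.49 170.72]
6.75
```

View pics/w1.png

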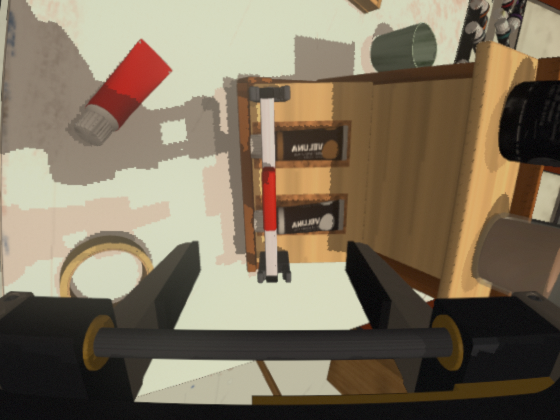

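The bar shows with its red fin at about (269,199) and its ends near (268,90) and (271,280). Ochre is at (310,145), white at (310,215), and the red decoy is on the table. I'll overlay the model to check yaw and position.

```bash
cat >> h.py <<'E'
def box(c,A,dims):
    s=np.array([[a,b,d] for a in (-1,1) for b in (-1,1) for d in (-1,1)])/2*dims
    return c+s@A.T
def drawbox(im,i,c,A,dims,col,f):
    q=proj(i,box(c,A,dims))*f
    for a in range(8):
        for b in range(a):
            if bin(a^b).count('1')==1: cv2.line(im,tuple(int(v) for v in q[a]),tuple(int(v) for v in q[b]),col,1)
E
cat > ov.py <<'E'
from h import *
def ov(i,src,dst,crop,f,B,O,ya):
    W=Rz(ya); A=W@np.c_[u,Y,n]
    im=cv2.imread(src); im=cv2.resize(im,None,fx=f,fy=f,interpolation=cv2.INTER_CUBIC)
    drawbox(im,i,B,A,[14,220,14],(255,255,0),f)
    drawbox(im,i,B+A@[0,0,20.75],A,[14,64,27.5],(0,255,0),f)
    dk=O+W@np.array([-75,0,30.])
    drawbox(im,i,dk+A@[72,0,0],A,[144,262,0.1],(255,0,255),f)
    for y in(45,-45): drawbox(im,i,dk+A@[58,y,10],A,[116,42,20],(0,128,255),f)
    x0,x1,y0,y1=[int(v*f) for v in crop]; cv2.imwrite(dst,im[y0:y1,x0:x1])
E
python3 - <<'E'
from ov import *
B=np.array([525,-226,80.7]); O=np.array([605,-207,0.])
for c,src,crop in(("wrist","w1",(220,400,60,300)),("top","top0",(300,400,170,250)),("scene","scene0",(290,410,200,310))):
    i={k:np.array(v) for k,v in viewer.camera_info(c).items()}
    ov(i,f"pics/{src}.png",f"pics/ov_{c}.png",crop,{"wrist":2.5,"top":6,"scene":5}[c],B,O,.2)
E
```

```text
(no output)
```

View pics/ov_wrist.png

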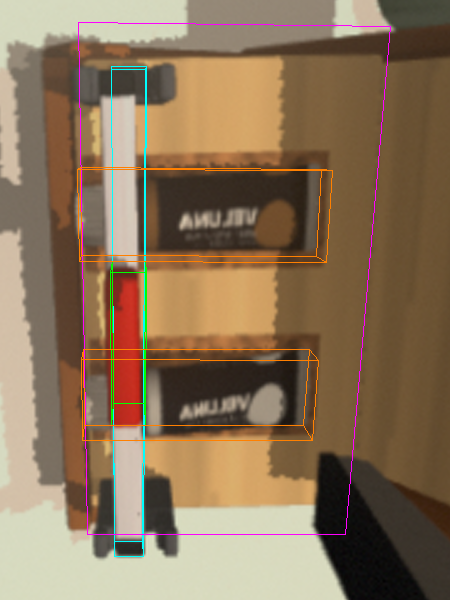

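View pics/ov_top.png

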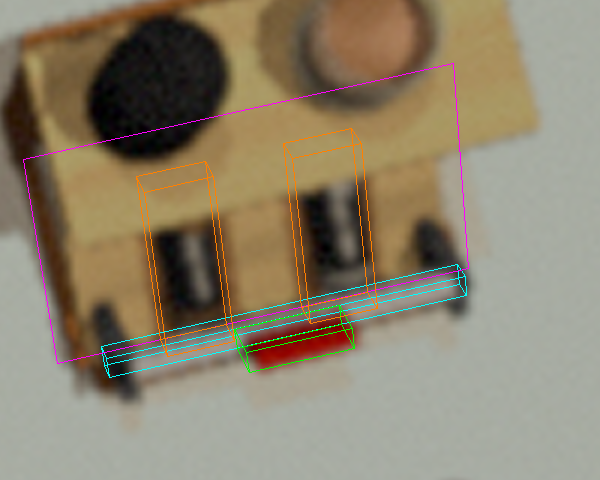

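View pics/ov_scene.png

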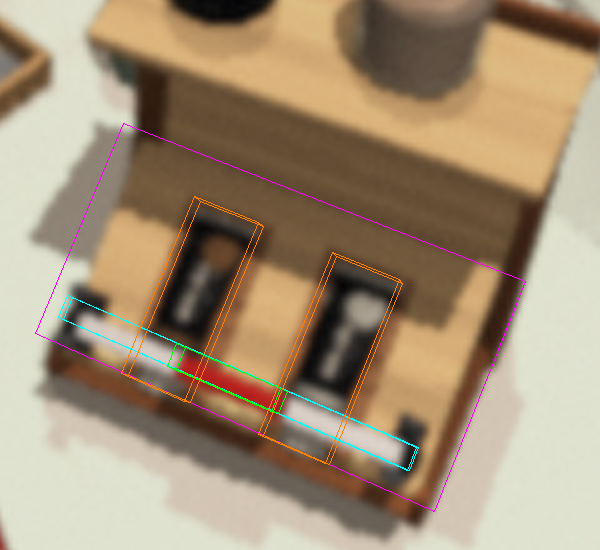

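```bash
python3 - <<'E'
import cv2
im=cv2.imread("pics/w1.png")[75:290,230:360]
cv2.imwrite("pics/w1a.png",cv2.resize(im[60:205,10:75],None,fx=5,fy=4,interpolation=cv2.INTER_CUBIC))
cv2.imwrite("pics/w1b.png",cv2.resize(im[0:140],None,fx=6,fy=4.2,interpolation=cv2.INTER_CUBIC))
im=cv2.imread("pics/w1.png")
s=cv2.resize(im[75:290,225:365],None,fx=2.7,fy=2.7,interpolation=cv2.INTER_CUBIC)
for k in range(80,290,20): cv2.line(s,(0,int((k-75)*2.7)),(8,int((k-75)*2.7)),(0,0,255),1); cv2.putText(s,str(k),(10,int((k-75)*2.7)+4),0,.4,(0,0,255),1)
for k in range(240,365,20): cv2.line(s,(int((k-225)*2.7),0),(int((k-225)*2.7),8),(0,0,255),1); cv2.putText(s,str(k),(int((k-225)*2.7)-10,20),0,.4,(0,0,255),1)
cv2.imwrite("pics/w1c.png",s)
E
```

```text
(no output)
```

View pics/w1c.png

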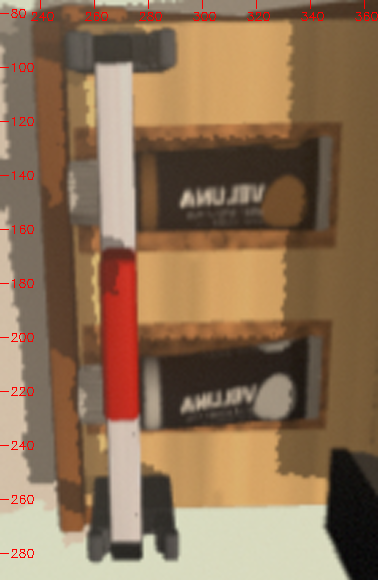

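View pics/w1a.png

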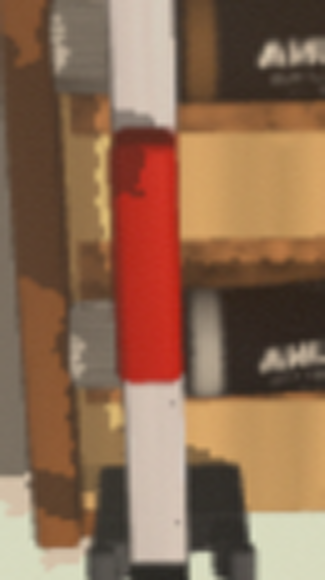

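```bash
cat > fit.py <<'E'
from h import *
from scipy.optimize import least_squares
i={k:np.array(v) for k,v in viewer.camera_info("wrist").items()}
b=np.array([[-7,32,34.5],[7,32,34.5],[-7,-32,34.5],[7,-32,34.5],[-7,-110,7],[7,-110,7],[-7,95,7],[7,95,7.]])
uv=np.array([[262.8,169],[275.5,169],[263.8,230],[276.6,230],[265.9,281.5],[277.6,281.5],[260.7,98],[274.6,98]])
w=np.ones((8,2)); w[:2,1]=.3; w[6:,1]=.4
def f(p,full=False):
    A=Rz(p[3])@np.c_[u,Y,n]; q=proj(i,p[:3]+b@A.T)-uv
    return q if full else np.r_[(q*w).ravel(),(p[:3]-[525,-227,81])/6]
r=least_squares(f,[525,-227,81,.2]); print(r.x); print(f(r.x,True))
r2=least_squares(lambda p:f(p)[:-3],[525,-227,81,.2]); print("noprior",r2.x)
E
python3 fit.py
```

```text
[ 521.32 -224.53   82.35    0.22]
[[-1.19 -1.1 ]
 [ 0.69 -1.38]
 [-0.32 -0.14]
 [ 0.54 -0.39]
 [ 0.07  0.23]
 [ 0.08  0.02]
 [-0.01  2.05]
 [ 0.23  1.77]]
noprior [ 520.74 -224.26   83.09    0.22]
```

```bash
python3 - <<'E'
from h import *
ya=.215; W=Rz(ya); B=np.array([521.3,-225.5,82.]); r=tool(-W@n,W@u)
grip(0.55)
robot.servo_line(B+W@n*40,feed=150,rotation=r); 
robot.servo_line(B+W@n*3,feed=80); p,R,o=at(); f0=o["contact_force"]; print(p-(B+W@n*3),f0,o["joints"])
im,i=shot("wrist","w2.png")
grip(0.0,6); p,R,o=at(); print(o["grip_width"]*92,W.T@(o["contact_force"]-f0),o["contact_force"],o["t"])
im,i=shot("wrist","w3.png")
E
python3 -c "
import cv2,numpy as np
a=[cv2.imread(f'pics/w{k}.png') for k in (2,3)]
cv2.imwrite('pics/w23.png',cv2.resize(np.hstack(a),(800,300),interpolation=cv2.INTER_AREA))"
```

```text
[-0.15 -0.5   0.34] [ 0.13  0.17 -0.12] [ 1.    0.42 -0.44  2.24 -1.25  0.28  2.03]
13.941362911037626 [-1.23 -0.15  1.85] [-1.04 -0.24  1.74] 9.5417
```

View pics/w23.png

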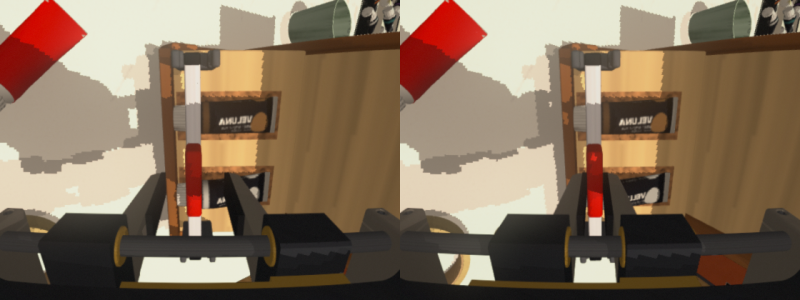

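```bash
python3 - <<'E'
from h import *
grip(0.0,30); p,R,o=at(); print(o["grip_width"]*92,o["contact_force"])
N=-R[:,0]
robot.servo_line(p+N*12,feed=40); print(at()[2]["contact_force"])
robot.servo_line(p+N*60,feed=100); print(at()[2]["contact_force"],at()[2]["grip_width"]*92,at()[2]["joints"],at()[2]["t"])
shot("wrist","w4.png")
down=tool([0,0,-1.],np.array([1.,0,0]))
print(kin.ik([430,40,109],down),kin.ik([430,-40,250],down))
E
python3 -c "
import cv2
cv2.imwrite('pics/w4s.png',cv2.imread('pics/w4.png')[40:340,150:450])"
```

```text
13.755647732640412 [-1.88  0.47  2.11]
[ 0.38 -0.18 -1.16]
[ 0.96  0.42 -1.94] 13.345504898887585 [ 0.98  0.27 -0.34  2.27 -1.08  0.43  1.85] 10.8917
[-0.08  0.23 -0.1   2.18  0.03  0.74 -0.2 ] [ 0.31  0.04 -0.3   2.02  0.01  1.08  0.  ]
```

View pics/w4s.png

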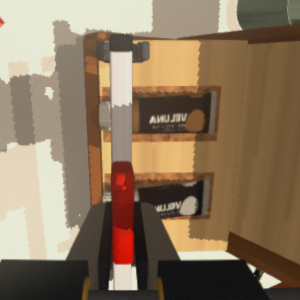

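```bash
python3 - <<'E'
from h import *
p,R,o=at()
robot.servo_line(p+np.array([-25,0,90.]),feed=200)
down=tool([0,0,-1.],np.array([1.,0,0]))
robot.movep([430,40,150],down); print(at()[2]["joints"])
robot.servo_line([430,40,35],feed=150)
im,i=shot("wrist","w5.png"); print(at()[0],at()[2]["contact_force"],at()[2]["t"])
shot("scene","s5.png")
E
python3 -c "
import cv2,numpy as np
a=[cv2.imread(f'pics/{k}5.png') for k in 'ws']
cv2.imwrite('pics/ws5.png',cv2.resize(np.hstack(a),(800,300),interpolation=cv2.INTER_AREA))"
```

```text
[ 0.61  0.27 -0.88  2.11  0.27  0.88 -0.42]
[430.77  40.08  35.74] [ 0.62 -0.21 -0.76] 14.2667
```

View pics/ws5.png

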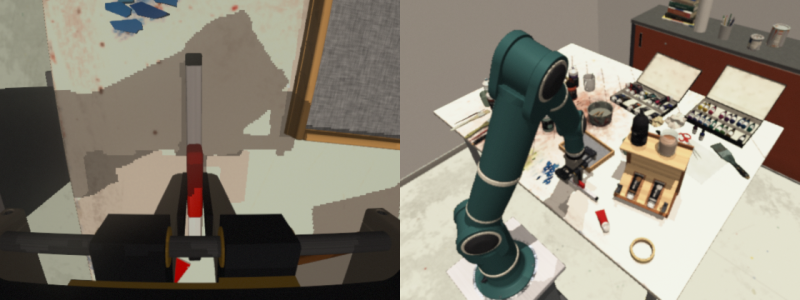

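```bash
python3 - <<'E'
from h import *
robot.servo_line([430,40,15],feed=60); f0=at()[2]["contact_force"]
z=15
while z>5:
    z-=1; robot.servo_line([430,40,z],feed=20); p,R,o=at(); d=o["contact_force"]-f0; print(z,p[2],d)
    if d[2]>3: break
grip(0.3,10); robot.hold(.15); print(at()[2]["contact_force"])
robot.servo_line([430,40,120],feed=150)
im,i=shot("wrist","w6.png"); print(viewer.pinpoint("bar","wrist") and [c2w(i,d["at"]) for d in viewer.pinpoint("bar","wrist")],at()[2]["t"])
E
python3 -c "
import cv2
cv2.imwrite('pics/w6s.png',cv2.imread('pics/w6.png'))"
```

```text
14 14.076257448695138 [-0.11 -0.58  0.1 ]
13 13.08405548312462 [-0.33 -0.48  0.1 ]
12 12.943862940967083 [-3.4 -1.3 13.3]
[-0.32  0.16  1.05]
[array([429.94,  40.78,  11.11])] 17.125
```

View pics/w6s.png

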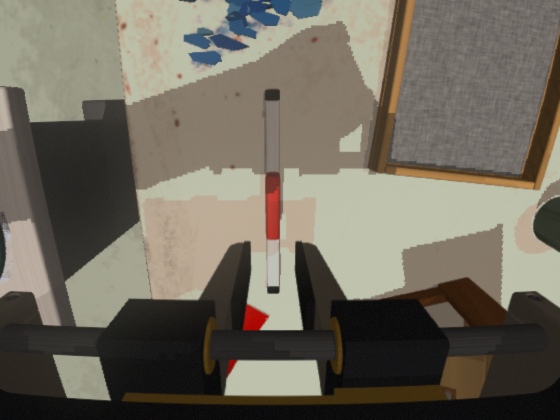

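The bar lies flat on the table, with its origin near (430,40), pixel (272,190). Next is a look at the tubes from a tilted hover.

```bash
python3 - <<'E'
from h import *
ya=.217; W=Rz(ya); O=np.array([604,-206.5,0.])
mid=O+W@np.array([-75+.819*66,0,30+.574*66])
r=tool(-W@n,-W@Y)
p,R,o=at(); robot.servo_line(p+np.array([0,-30,150.]),feed=300)
for y in (45,-45):
  for d in (4,60,140): print(y,d,kin.ik(mid+W@(Y*y+n*d),r))
robot.movep(mid+W@n*140,r); print(at()[0],at()[2]["joints"],at()[2]["t"])
im,i=shot("wrist","w7.png")
for nm in ["tube_white","tube_ochre","rack"]:
    for d in viewer.pinpoint(nm,"wrist")[:3]:
        w=c2w(i,d["at"]); print(nm,round(d["confidence"],2),w,proj(i,w)[0], W.T@(w-O))
E
```

```text
45 4 [ 1.44  0.99 -1.33  2.19  1.6   0.53 -2.24]
45 60 [ 1.17  0.41 -0.79  2.24 -0.68  0.16 -0.2 ]
45 140 [ 1.15  0.16 -0.62  2.27 -0.86  0.43 -0.05]
-45 4 [ 1.16  0.62 -0.71  2.06 -0.35  0.16 -0.39]
-45 60 [ 1.2   0.49 -0.69  2.09 -0.56  0.28 -0.2 ]
-45 140 [ 1.27  0.3  -0.64  2.11 -0.67  0.48 -0.11]
[ 505.66 -226.03  182.3 ] [ 1.21  0.23 -0.63  2.19 -0.77  0.45 -0.07] 18.825
tube_white 0.6 [ 588.26 -252.74   65.37] [310.91 197.79] [-25.32 -41.77  65.37]
tube_ochre 0.69 [ 567.12 -163.09   63.15] [231.03 199.15] [-26.67  50.33  63.15]
rack 0.98 [ 610.78 -205.52    0.28] [274.84 191.74] [ 6.83 -0.51  0.28]
```

View pics/w7.png

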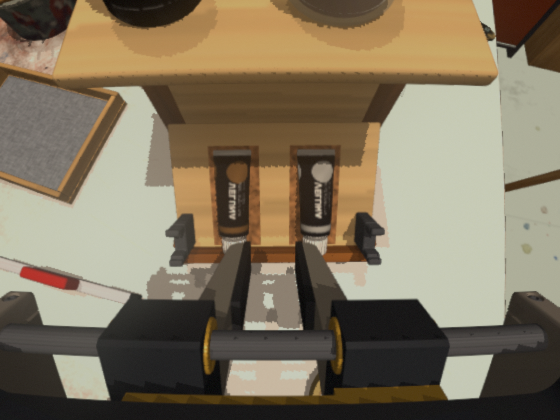

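```bash
python3 - <<'E'
from ov import *
i={k:np.array(v) for k,v in viewer.camera_info("wrist").items()}
ov(i,"pics/w7.png","pics/ov7.png",(160,400,110,280),3.3,np.array([430,40,7.]),np.array([604,-206.5,0]),.217)
E
```

```text
(no output)
```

View pics/ov7.png

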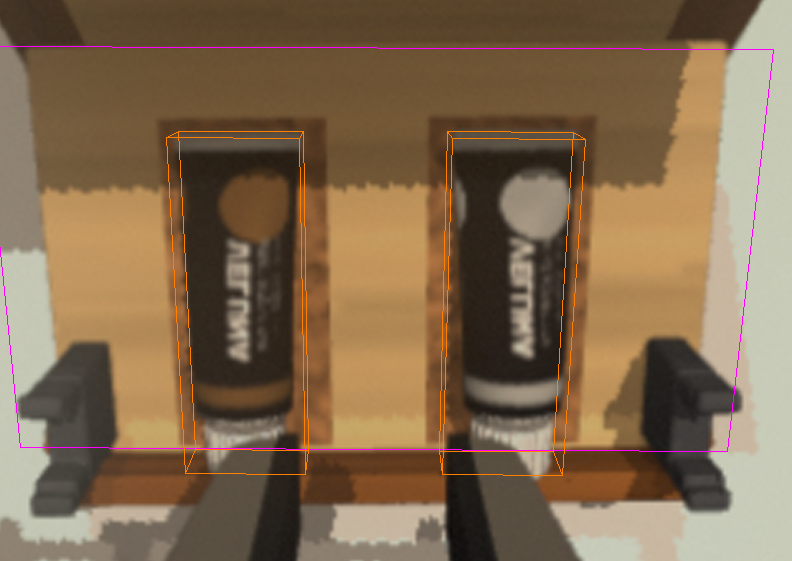

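The overlay matches the tubes and the foot edge to within about 1 mm: ochre is left at (231,190), white right at (315,190). I'll switch to a better elbow configuration before grasping.

```bash
python3 - <<'E'
from h import *
W=Rz(.217); O=np.array([604,-206.5,0.])
r=tool(-W@n,-W@Y); base=O+W@np.array([-75,0,30])
P=lambda s,y,d: base+W@(s*u+y*Y+d*n)
robot.goto_joints([0.9,0.22,-0.22,2.27,-1.08,0.5,0.28]); p=at()[0]; print(p, (np.c_[u,Y,n].T@W.T@(p-base)))
grip(.8)
for y in (45,-45):
  for d in (3,30,60,120): print(y,d,kin.ik(P(65,y,d),r))
print(at()[2]["t"])
E
```

```text
[ 482.09 -230.86  152.87] [ 30.09   2.46 128.93]
45 3 [ 1.33  0.76 -1.1   2.2   1.51  0.26 -2.25]
45 30 [ 1.39  0.7  -1.14  2.22  1.29  0.24 -2.05]
45 60 [ 0.8   0.32 -0.35  2.26 -1.24  0.29  0.29]
45 120 [ 0.78  0.17 -0.26  2.28 -1.04  0.43  0.09]
-45 3 [ 0.81  0.52 -0.27  2.09 -1.2   0.32  0.37]
-45 30 [ 0.81  0.46 -0.25  2.1  -1.14  0.37  0.3 ]
-45 60 [ 0.82  0.4  -0.22  2.12 -1.07  0.42  0.23]
-45 120 [ 0.85  0.28 -0.18  2.14 -0.94  0.53  0.12]
20.3083
```

```bash
python3 - <<'E'
from h import *
W=Rz(.217); O=np.array([604,-206.5,0.])
r=tool(-W@n,-W@Y); base=O+W@np.array([-75,0,30])
P=lambda s,y,d: base+W@(s*u+y*Y+d*n)
im,i=shot("top","t8.png")
m=viewer.silhouettes("tray","top")
for q in m[:1]:
    cs,_=cv2.findContours(q["mask"].astype(np.uint8),cv2.RETR_EXTERNAL,cv2.CHAIN_APPROX_NONE)
    c=max(cs,key=cv2.contourArea)[:,0]; w=onz(i,c,30.)[:,:2]
    R=cv2.minAreaRect(w.astype(np.float32)); print(q["confidence"],R, w.min(0),w.max(0))
robot.movep(P(65,-45,60),r)
robot.servo_line(P(65,-45,14),feed=120)
f0=at()[2]["contact_force"]; im,i=shot("wrist","w8.png")
for d in (9,6,4.5,3):
    robot.servo_line(P(65,-45,d),feed=30); p,_,o=at(); print(d,p-P(65,-45,d),o["contact_force"]-f0)
    if np.linalg.norm(o["contact_force"]-f0)>6: break
im,i=shot("wrist","w9.png"); print(o["joints"],at()[2]["t"])
E
python3 -c "
import cv2,numpy as np
a=[cv2.imread(f'pics/w{k}.png') for k in (8,9)]
cv2.imwrite('pics/w89.png',cv2.resize(np.hstack(a),(800,300),interpolation=cv2.INTER_AREA))"
```

```text
0.62 ((403.1300354003906, 428.4162902832031), (85.3605728149414, 93.5823745727539), 41.35607147216797) [340.37 382.96] [442.52 471.6 ]
9 [ 0.01 -0.01  0.16] [-0.16 -0.11 -0.24]
6 [ 0.03  0.15 -0.16] [-0.39 -0.57 -0.05]
4.5 [-0.03  0.04 -0.13] [-0.63  0.43 -1.19]
3 [ 0.02  0.06 -0.08] [ 0.14  0.03 -1.21]
[ 0.84  0.52 -0.31  2.08 -1.18  0.31  0.35] 22.5583
```

View pics/w89.png

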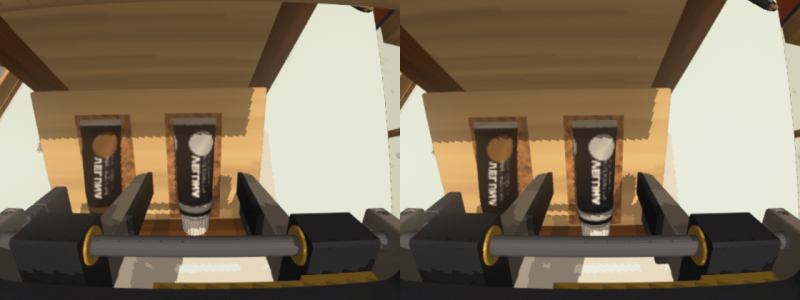

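The tube lies between the fingers, which are at (147,175) and (240,175) in the left half. I'll grip and lift it.

```bash
python3 - <<'E'
from h import *
p,R,o=at(); f0=o["contact_force"]
grip(0.0,8); o=at()[2]; print(o["grip_width"]*92,o["contact_force"]-f0)
grip(0.0,18); o=at()[2]; print(o["grip_width"]*92,o["contact_force"]-f0)
N=-R[:,0]
robot.servo_line(p+N*10,feed=40); o=at()[2]; print(o["grip_width"]*92,o["contact_force"]-f0)
robot.servo_line(p+N*90,feed=150); o=at()[2]; print(o["grip_width"]*92,o["contact_force"]-f0,o["joints"],o["t"])
im,i=shot("wrist","w10.png")
E
```

```text
0.540715805832313 [-1.53 -0.27  6.73]
0.6743340719198949 [-1.75 -0.97  7.29]
0.5704338967305367 [-0.04 -0.39 -0.01]
0.4271548165648581 [-0.09  0.11  0.29] [ 0.82  0.33 -0.18  2.13 -1.    0.48  0.17] 24.975
```

View pics/w10.png

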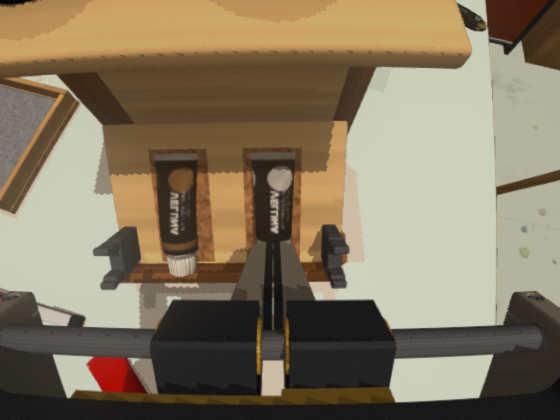

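The fingers shut on nothing. They slid over the tube with 7 N upward and the tube stayed in place, so I must have been too high. I'll step lower beside the tube until the tips feel the deck.

```bash
python3 - <<'E'
from h import *
W=Rz(.217); O=np.array([604,-206.5,0.])
base=O+W@np.array([-75,0,30])
P=lambda s,y,d: base+W@(s*u+y*Y+d*n)
grip(.75); print(at()[2]["grip_width"]*92)
robot.servo_line(P(65,-45,40),feed=150); shot("wrist","w11.png")
robot.servo_line(P(65,-45,4),feed=100)
f0=at()[2]["contact_force"]; d=4
while d>-12:
    d-=1; robot.servo_line(P(65,-45,d),feed=40); p,_,o=at(); f=o["contact_force"]-f0; print(d,f,W.T@(p-P(65,-45,d)))
    if np.linalg.norm(f)>4: break
print(at()[2]["t"])
E
```

```text
69.21410146261275
3 [ 0.93 -0.71  0.18] [-0.09 -0.38  0.52]
2 [-0.08 -0.24  0.1 ] [ 0.   -0.03  0.09]
1 [0.3  0.04 0.02] [-0.    0.05 -0.1 ]
0 [0.06 0.26 0.01] [ 0.03  0.05 -0.08]
-1 [0.39 0.47 0.78] [ 0.01  0.03 -0.07]
-2 [1.05 0.21 0.31] [-0.    0.05 -0.07]
-3 [1.23 1.01 0.24] [ 0.03  0.07 -0.07]
-4 [ 0.41 -0.11 -0.93] [ 0.04  0.06 -0.06]
-5 [ 1.04  0.68 -0.59] [ 0.04  0.06 -0.03]
-6 [ 1.18 -1.19 -0.19] [ 0.01  0.04 -0.08]
-7 [ 0.93  0.29 -0.74] [ 0.03  0.09 -0.09]
-8 [ 0.48 -0.29  0.09] [ 0.02  0.07 -0.08]
-9 [ 0.16 -0.32 -0.01] [-0.02  0.04 -0.08]
-10 [ 0.18  0.6  -0.33] [ 0.02  0.03 -0.04]
-11 [ 0.72 -0.18 -0.88] [ 0.03  0.08 -0.06]
-12 [0.41 0.25 1.  ] [ 0.02  0.03 -0.05]
31.1667
```

View pics/w11.png

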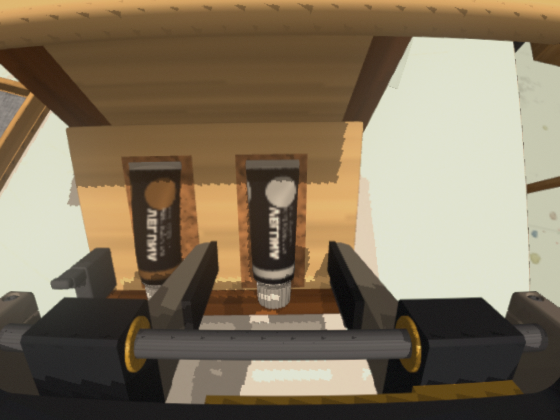

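```bash
python3 - <<'E'
from h import *
im,i=shot("wrist","w12.png")
shot("scene","s12.png")
for nm in ["tube_white"]:
    for d in viewer.pinpoint(nm,"wrist")[:3]:
        w=c2w(i,d["at"]); W=Rz(.217); b=np.array([604,-206.5,0.])+W@np.array([-75,0,30]); print(d["confidence"],np.c_[u,Y,n].T@W.T@(w-b))
a=cv2.imread("pics/s12.png")[200:310,290:410]; cv2.imwrite("pics/s12c.png",cv2.resize(a,None,fx=5,fy=5,interpolation=cv2.INTER_CUBIC))
E
```

```text
0.69 [ 59.12 -43.     1.14]
0.16 [56.71 47.2   0.78]
```

View pics/w12.png

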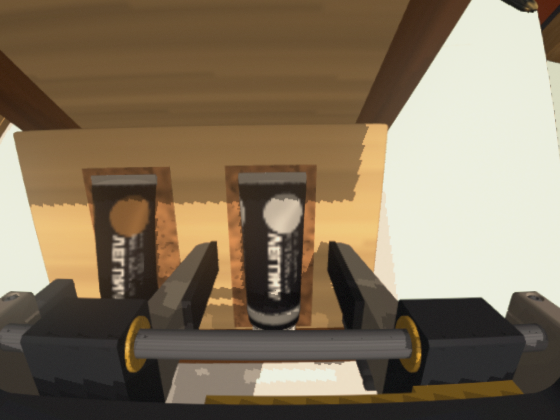

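View pics/s12c.png

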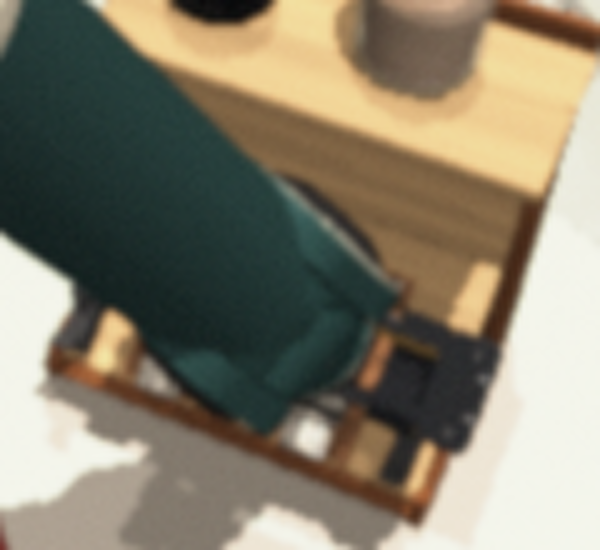

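```bash
python3 - <<'E'
from h import *
o=at()[2]; f0=o["contact_force"]
grip(0.0,5); o=at()[2]; print(o["grip_width"]*92,o["contact_force"]-f0,o["t"])
im,i=shot("wrist","w13.png"); shot("top","t13.png"); shot("scene","s13.png")
E
```

```text
36.204812237485356 [-0.16 -0.22  0.55] 31.9083
```

View pics/w13.png

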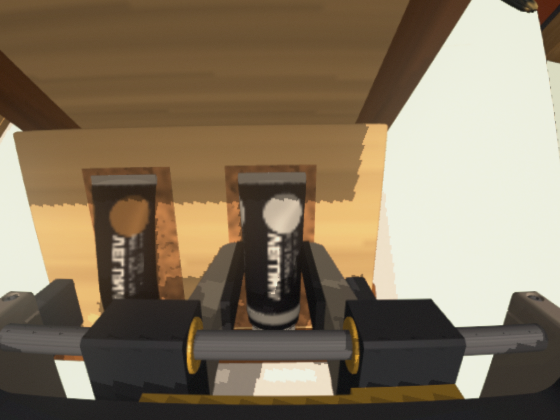

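It is gripped now at 36 mm width, with the white tube between the fingers at (272,255). I'll firm up, lift it and check.

```bash
python3 - <<'E'
from h import *
grip(0.0,20); p,R,o=at(); f0=o["contact_force"]; print(o["grip_width"]*92)
N=-R[:,0]
robot.servo_line(p+N*100,feed=130); o=at()[2]; print(o["grip_width"]*92,o["contact_force"]-f0,o["joints"],o["t"])
shot("wrist","w14.png")
r=tool([0,0,-1.],np.array([0,-1.,0]))
for q in ([560,0,280],[628,135,120],[628,225,120]): print(q,kin.ik(q,r))
E
```

```text
35.68910006269725
35.33554739395656 [-0.53 -0.2   0.58] [ 0.82  0.34 -0.19  2.13 -1.01  0.47  0.18] 33.1917
[560, 0, 280] [-0.1   0.23  0.05  1.72 -0.01  1.18 -1.62]
[628, 135, 120] [-0.51  0.54  0.34  1.7  -0.21  0.94 -1.66]
[628, 225, 120] [-0.65  0.58  0.36  1.64 -0.24  0.97 -1.77]
```

View pics/w14.png

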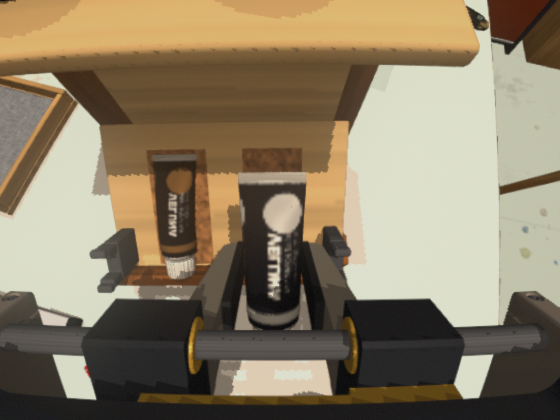

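White is lifted cleanly and ochre is still in its lane at (178,215). Now the tray corners, from the top view taken earlier.

```bash
python3 - <<'E'
from h import *
a=cv2.imread("pics/t13.png")[165:235,190:285]; a=cv2.resize(a,None,fx=8,fy=8,interpolation=cv2.INTER_CUBIC)
for k in range(190,285,10): cv2.putText(a,str(k),((k-190)*8,10),0,.35,(0,0,255),1); cv2.line(a,((k-190)*8,12),((k-190)*8,18),(0,0,255),1)
for k in range(170,235,10): cv2.putText(a,str(k),(0,(k-165)*8+4),0,.35,(0,0,255),1)
cv2.imwrite("pics/t13c.png",a)
E
```

```text
(no output)
```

View pics/t13c.png

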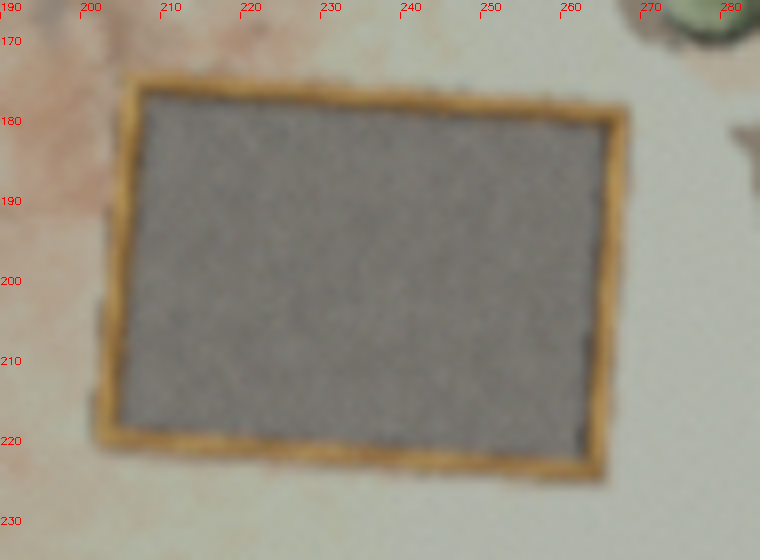

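```bash
python3 - <<'E'
from h import *
i={k:np.array(v) for k,v in viewer.camera_info("top").items()}
c=onz(i,[(205.6,174),(268.6,178.1),(265.5,225.25),(201.9,220.6)],30.); print(c)
L=np.linalg.norm(np.diff(np.r_[c,c[:1]],axis=0),axis=1); print(L,c.mean(0))
yx=(c[0]-c[3]+c[1]-c[2]); yy=(c[0]-c[1]+c[3]-c[2]); print(np.arctan2(yx[1],yx[0]),np.arctan2(-yy[0],yy[1]))
E
```

```text
[[724.23 285.97  30.  ]
 [703.44  52.42  30.  ]
 [528.7   67.67  30.  ]
 [551.11 301.11  30.  ]]
[234.47 175.4  234.51 173.78] [626.87 176.79  30.  ]
-0.08710722277118572 -0.09223090748134227
```

```bash
cat > place.py <<'E'
from h import *
def place(ty,tag,dx=7):
    TW=Rz(-.09); T=np.array([627,177,0.]); r=tool([0,0,-1.],-TW@Y); q=T+TW@np.array([dx,ty,0.])
    robot.movep([500,20,250],r); robot.movep(q+[0,0,110],r)
    shot("wrist",f"pl_{tag}a.png")
    robot.servo_line(q+[0,0,30],feed=180); robot.hold(.1)
    f0=at()[2]["contact_force"]; z=30
    while z>7:
        z-=2; robot.servo_line(q+[0,0,z],feed=60); p,_,o=at(); f=o["contact_force"]-f0
        if abs(f[2])>3: break
    print("stop z",z,p,f,o["t"])
E
python3 - <<'E'
from place import *
p,R,o=at()
robot.servo_line(p+np.array([-40,0,80.]),feed=250)
place(45,"w"); shot("wrist","pl_wb.png"); shot("scene","pl_ws.png")
E
python3 -c "
import cv2,numpy as np
a=[cv2.imread(f'pics/pl_w{k}.png') for k in 'ab']
cv2.imwrite('pics/pl_w.png',cv2.resize(np.hstack(a),(800,300),interpolation=cv2.INTER_AREA))"
```

```text
stop z 12 [638.5  221.45  13.15] [-2.27  0.38  6.47] 39.45
```

View pics/pl_w.png

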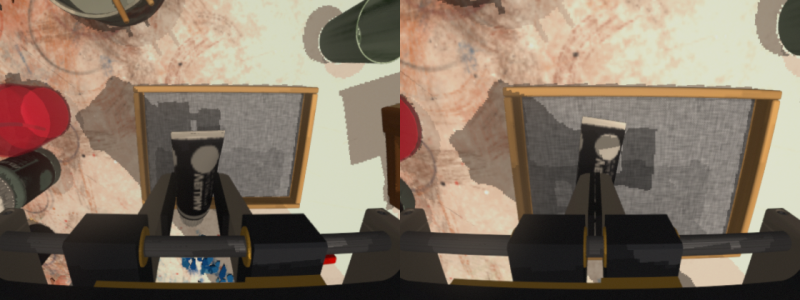

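The fingers have closed and the tube has slipped out onto the tray floor at (605,150) in the right half. I'll raise the hand and look.

```bash
python3 - <<'E'
from h import *
p,R,o=at(); print(o["grip_width"]*92,o["contact_force"])
robot.servo_line(p+[0,0,110],feed=250); grip(.7)
im,i=shot("wrist","w15.png")
for d in viewer.pinpoint("tube_white","wrist"): print(d["confidence"],c2w(i,d["at"]))
print(at()[2]["t"]); shot("scene","s15.png")
E
python3 -c "
import cv2
a=cv2.imread('pics/s15.png')[150:260,200:330]; cv2.imwrite('pics/s15c.png',cv2.resize(a,None,fx=5,fy=5,interpolation=cv2.INTER_CUBIC))"
```

```text
0.08940399476142744 [-2.02 -0.94  6.94]
0.73 [633.11 224.64  10.49]
41.2667
```

View pics/w15.png

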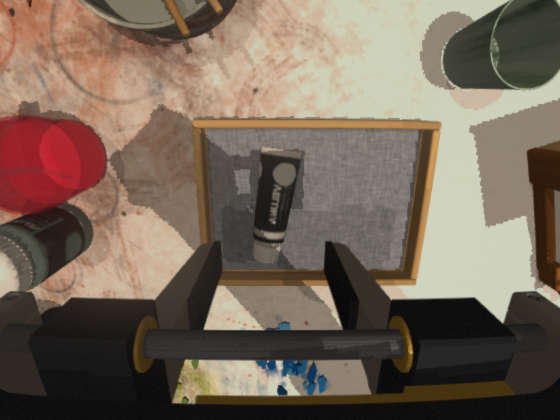

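View pics/s15c.png

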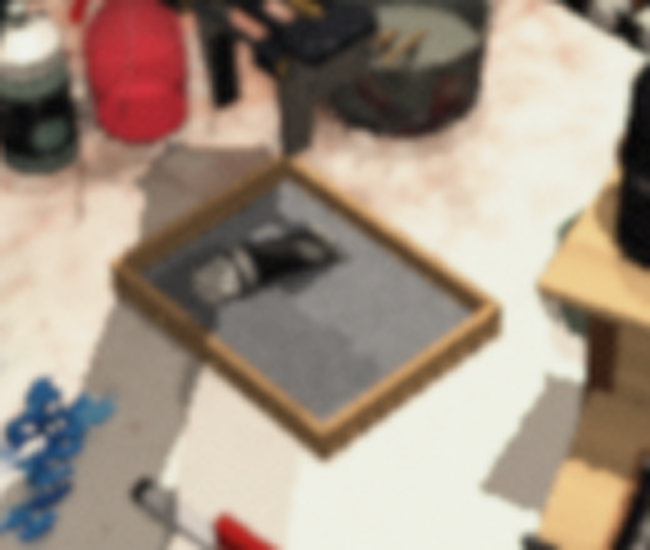

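White lies flat in the tray, label up, at (275,205), so it was set down from near the floor. The grip had been too high on the tube. For ochre I'll go down to deck contact first. Checking IK, which costs no robot time:

```bash
python3 - <<'E'
from h import *
W=Rz(.217); O=np.array([604,-206.5,0.]); base=O+W@np.array([-75,0,30])
P=lambda s,y,d: base+W@(s*u+y*Y+d*n)
print(at()[2]["joints"])
for tilt in (35,30,27):
  a=np.radians(tilt); ax=W@np.array([np.sin(a),0,-np.cos(a)])
  for sg in (-1,1):
    for d in (100,40,0,-16,-20): print(tilt,sg,d,kin.ik(P(66,45,d if d<0 else 0)-ax*max(d,0),tool(ax,sg*W@Y)))
E
```

```text
[-0.05  0.64 -0.49  1.56  0.33  1.02 -2.29]
35 -1 100 [ 1.48  0.43 -1.09  2.24 -0.08  0.21 -0.76]
35 -1 40 [ 1.4   0.66 -1.13  2.22  1.15  0.22 -1.93]
35 -1 0 [ 1.32  0.77 -1.1   2.2   1.53  0.27 -2.27]
35 -1 -16 [ 1.29  0.81 -1.09  2.18  1.63  0.29 -2.36]
35 -1 -20 [ 1.29  0.83 -1.09  2.18  1.65  0.3  -2.38]
35 1 100 [ 0.33  0.19  0.21  2.3  -1.23  0.47 -2.88]
35 1 40 [ 1.5   0.86 -1.33  2.22  1.41  0.43  1.04]
35 1 0 [ 1.32  0.77 -1.1   2.2   1.53  0.27  0.87]
35 1 -16 [ 1.29  0.81 -1.09  2.18  1.63  0.29  0.78]
35 1 -20 [ 1.29  0.83 -1.09  2.18  1.65  0.3   0.77]
30 -1 100 [ 1.16  0.3  -0.77  2.19 -0.34  0.34 -0.6 ]
30 -1 40 [ 1.14  0.48 -0.85  2.17  0.23  0.21 -1.14]
30 -1 0 [ 1.05  0.56 -0.78  2.16  0.54  0.15 -1.43]
30 -1 -16 [ 1.14  0.68 -0.92  2.14  1.12  0.23 -1.96]
30 -1 -20 [ 1.13  0.69 -0.93  2.14  1.16  0.24 -2.  ]
30 1 100 [ 1.54  0.56 -1.3   2.17  0.65  0.41  1.65]
30 1 40 [ 1.44  0.83 -1.33  2.16  1.23  0.52  1.16]
30 1 0 [ 0.41  0.42 -0.01  2.19 -1.27  0.3  -2.9 ]
30 1 -16 [ 1.37  1.03 -1.34  2.13  1.52  0.65  0.97]
30 1 -20 [ 1.36  1.04 -1.34  2.13  1.53  0.66  0.96]
27 -1 100 [ 1.09  0.29 -0.73  2.15 -0.21  0.4  -0.76]
27 -1 40 [ 1.05  0.45 -0.76  2.14  0.15  0.27 -1.09]
27 -1 0 [ 0.97  0.53 -0.71  2.13  0.35  0.21 -1.29]
27 -1 -16 [ 0.93  0.56 -0.68  2.12  0.44  0.19 -1.37]
27 -1 -20 [ 0.92  0.57 -0.68  2.11  0.46  0.18 -1.39]
27 1 100 [ 1.49  0.57 -1.3   2.13  0.66  0.49  1.61]
27 1 40 [ 1.41  0.82 -1.33  2.12  1.16  0.59  1.2 ]
27 1 0 [ 1.36  0.96 -1.34  2.11  1.37  0.67  1.06]
27 1 -16 [ 1.34  1.02 -1.34  2.1   1.43  0.7   1.02]
27 1 -20 [ 1.33  1.03 -1.34  2.09  1.45  0.71  1.01]
```

```bash
python3 - <<'E'
from h import *
p,R,o=at(); q0=o["joints"]
robot.servo_line([480,60,270],feed=350); q0=at()[2]["joints"]; print(q0)
tgt=np.array([1.49,0.57,-1.3,2.13,0.66,0.49,1.61])
# mid: keep wrist folded back
mid=.5*(q0+tgt); mid[1]=min(mid[1],.35)
robot.goto_joints(mid); print(at()[0],at()[2]["t"])
W=Rz(.217); O=np.array([604,-206.5,0.]); base=O+W@np.array([-75,0,30])
P=lambda s,y,d: base+W@(s*u+y*Y+d*n)
print(P(66,45,100))
for tilt in (27,35):
  a=np.radians(tilt); ax=W@np.array([np.sin(a),0,-np.cos(a)])
  for d in (100,40,0): print(tilt,d,kin.ik(P(66,45,0)-ax*d,tool(ax,W@Y)))
E
```

```text
[ 0.32  0.15 -0.56  1.87  0.09  1.14 -1.94]
[515.36 -82.64 169.88] 43.7917
[ 517.85 -179.41  149.77]
27 100 [ 1.51  0.6  -1.34  2.13  0.73  0.52  1.55]
27 40 [ 1.34  0.68 -1.18  2.13  0.95  0.44  1.36]
27 0 [ 1.22  0.71 -1.06  2.11  1.07  0.39  1.24]
35 100 [ 1.63  0.64 -1.36  2.24  0.84  0.32  1.53]
35 40 [ 1.41  0.67 -1.15  2.22  1.18  0.23  1.19]
35 0 [ 1.32  0.77 -1.1   2.2   1.53  0.27  0.87]
```

```bash
python3 - <<'E'
from h import *
W=Rz(.217); O=np.array([604,-206.5,0.]); base=O+W@np.array([-75,0,30])
P=lambda s,y,d: base+W@(s*u+y*Y+d*n)
r=tool(-W@n,W@Y); s,y=66,44.5
robot.movep(P(s,y,100),r); grip(.75)
robot.servo_line(P(s,y,-8),feed=160); robot.hold(.1)
o=at()[2]; f0=o["contact_force"]; print(o["t"],o["joints"]); d=-8
shot("wrist","w16.png")
while d>-26:
    d-=2; robot.servo_line(P(s,y,d),feed=60); p,_,o=at(); f=W.T@(o["contact_force"]-f0); print(d,f)
    if np.linalg.norm(f)>3.5: break
print(o["t"],o["joints"])
E
```

```text
46.9167 [ 1.22  0.69 -0.96  2.19  1.54  0.15  0.81]
-10 [ 0.34  0.66 -0.53]
-12 [ 1.43 -0.9   0.41]
-14 [ 0.74 -0.06  0.67]
-16 [1.19 0.05 0.23]
-18 [-0.6  -0.06  0.79]
-20 [ 0.55 -0.17  0.15]
-22 [-0.5  -0.38 -0.02]
-24 [-13.99   0.03  17.9 ]
48.9667 [ 1.21  0.75 -0.97  2.18  1.69  0.19  0.68]
```

View pics/w16.png

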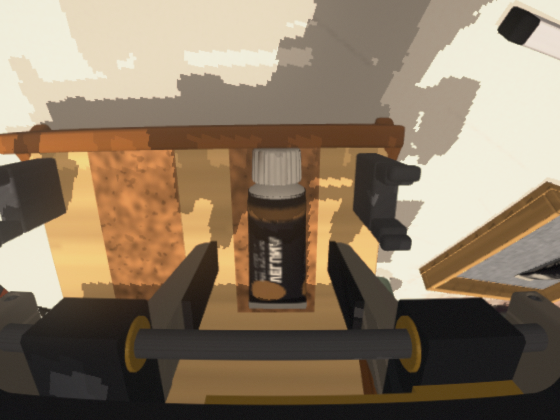

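The tips touched the deck at about −23 mm, so the deck was lower than I had assumed. I'll back off 1–2 mm and grip there.

```bash
python3 - <<'E'
from h import *
W=Rz(.217); O=np.array([604,-206.5,0.]); base=O+W@np.array([-75,0,30])
P=lambda s,y,d: base+W@(s*u+y*Y+d*n)
robot.servo_line(P(69,44.5,-21.8),feed=60); f0=at()[2]["contact_force"]
grip(0,8); grip(0,25); o=at()[2]; print(o["grip_width"]*92,o["contact_force"]-f0)
robot.servo_line(P(69,44.5,0),feed=80); o=at()[2]; print(o["grip_width"]*92,o["contact_force"]-f0)
robot.servo_line(P(69,44.5,90),feed=200); o=at()[2]; print(o["grip_width"]*92,o["contact_force"]-f0,o["t"],o["joints"])
shot("wrist","w17.png")
TW=Rz(-.09); T=np.array([627,177,0.]); r=tool([0,0,-1.],TW@Y); q=T+TW@np.array([6,-45,0.])
print(kin.ik([500,0,250],r),kin.ik(q+[0,0,110],r),kin.ik(q+[0,0,10],r))
E
```

```text
37.340876880121364 [ 0.28  0.8  -0.94]
37.057014458247274 [ 0.25 -0.44 -0.88]
37.05852122457061 [ 0.19  0.45 -0.26] 51.15 [ 1.62  0.74 -1.4   2.23  1.08  0.4   1.32]
[ 0.8   0.32 -1.03  1.85  0.3   1.14  1.15] [ 0.45  0.87 -1.12  1.64  0.83  1.19  0.61] [ 0.39  0.95 -0.99  1.69  0.92  1.04  0.56]
```

View pics/w17.png

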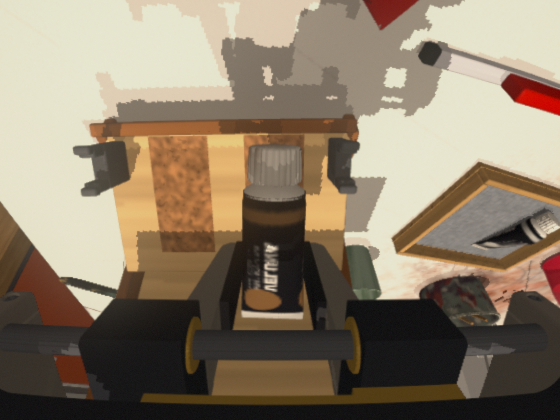

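```bash
python3 - <<'E'
from h import *
TW=Rz(-.09); T=np.array([627,177,0.]); r=tool([0,0,-1.],TW@Y); q=T+TW@np.array([8,-43,0.])
p,R,o=at(); robot.servo_line(p+np.array([-20,20,70.]),feed=300)
robot.movep([500,0,230],r); robot.movep(q+[0,0,100],r); print(at()[2]["grip_width"]*92,at()[2]["t"])
robot.servo_line(q+[0,0,18],feed=140); robot.hold(.1)
f0=at()[2]["contact_force"]; z=18
while z>7:
    z-=1.5; robot.servo_line(q+[0,0,z],feed=40); p,_,o=at(); f=o["contact_force"]-f0
    if abs(f[2])>2.5: break
print("stop",z,p,f,o["grip_width"]*92,o["t"])
im,i=shot("wrist","w18.png")
E
```

```text
36.73290754152643 54.1667
stop 6.0 [631.02 133.45   5.88] [-0.06 -0.06 -1.01] 37.17356782282291 57.0
```

View pics/w18.png

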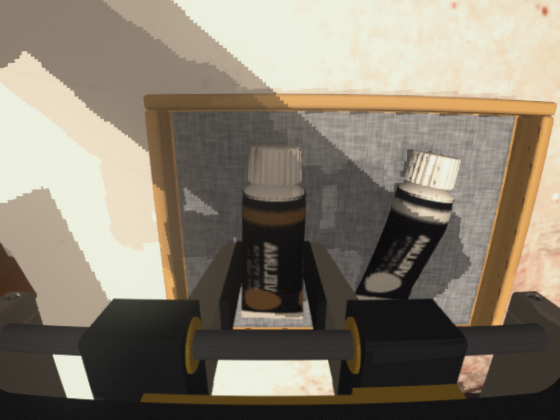

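```bash
python3 - <<'E'
from h import *
p,R,o=at(); f0=o["contact_force"]; z0=z=p[2]
while z>-14:
    z-=2; robot.servo_line([p[0],p[1],z],feed=60); pp,_,o=at(); f=o["contact_force"]-f0
    if abs(f[2])>2.5: break
print("stop",z,pp,f,o["grip_width"]*92,o["t"])
im,i=shot("wrist","w19.png")
E
```

```text
stop -14.050843963626724 [630.98 133.41 -14.18] [-1.37 -0.05  0.28] 37.17366796204011 59.55
```

View pics/w19.png

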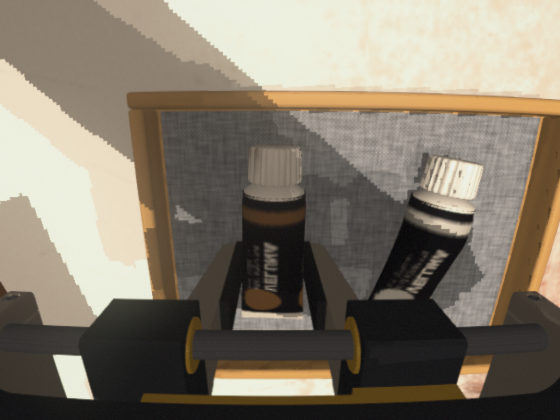

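```bash
python3 - <<'E'
from h import *
p,R,o=at(); f0=o["contact_force"]; z=-14
while z>-20:
    z-=1; robot.servo_line([p[0],p[1],z],feed=50); pp,_,o=at(); f=o["contact_force"]-f0
    if abs(f[2])>2: break
print("stop",z,pp,f,o["grip_width"]*92,o["t"])
E
```

```text
stop -15 [631.22 133.49 -14.42] [-0.06 -0.96  4.96] 37.22137074094222 59.85
```

```bash
python3 - <<'E'
from h import *
grip(.53,8); p,R,o=at(); print(o["grip_width"]*92,o["contact_force"],o["t"])
robot.servo_line([p[0],p[1],110],feed=200); print(at()[2]["t"])
shot("wrist","w20.png"); shot("scene","s20.png"); shot("top","t20.png")
E
```

```text
48.69806700748645 [-0.14  0.52  0.08] 60.225
61.0
```

View pics/w20.png

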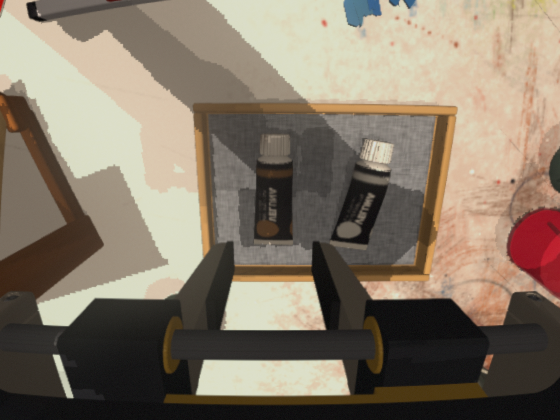

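View pics/s20.png

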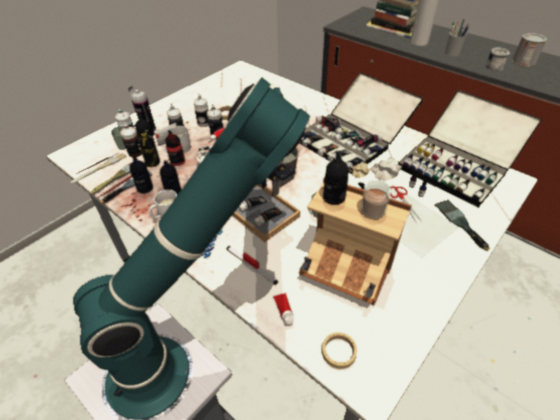

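```bash
python3 - <<'E'
from h import *
im,i=shot("top")
for nm in ["tape_roll","green_beaker","white_mug","bar"]:
    for d in viewer.pinpoint(nm,"top")[:2]: print(nm,round(d["confidence"],2),c2w(i,d["at"]))
robot.hold(.3); print(at()[2]["joint_velocities"].max(),at()[2]["t"])
E
```

```text
tape_roll 0.72 [ 374.48 -346.5     2.55]
green_beaker 0.89 [765.34  10.34  -0.46]
white_mug 0.56 [386.29 418.25  -2.16]
bar 0.72 [624.51 136.97   8.25]
bar 0.55 [432.04  35.61   5.37]
0.0010060785785143728 61.7
```

View pics/t20.png

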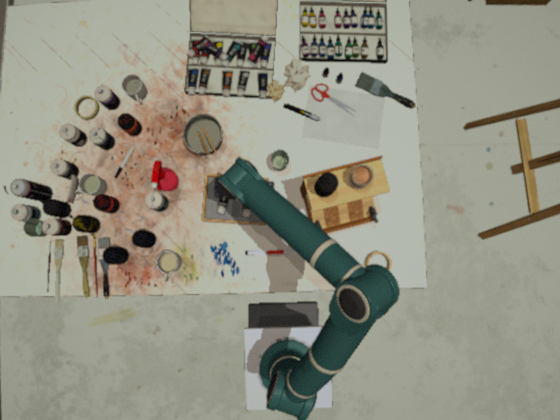

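The bystanders are where they started and the rack is empty. The bar is on the table near (432,36), pixel (265,253) in the top view. Handing in.

```bash
python3 -c "
from cell import robot
print(robot.job_done(), robot.observe()['t'])"
```

```text
the job is handed in; nothing more can be done
the job is handed in; nothing more can be done
```

I finished the job and handed it in at about 62 s, but the white tube was not put down cleanly.

- **Bar:** I lifted it out of the slots first and set it down under force control, fin up, near (430, 40) mm. The tubes stayed in the rack.
- **White tube:** The first grasp was too high and closed on nothing; the tube stayed in its lane. The second grasp held it for the carry. Near the tray floor it slipped out of the fingers before I released it, probably about 15–20 mm up, so strictly it was a short drop. It lies flat, label up, at about y = +48 mm in the tray, turned about 14° from the tray's x axis. I left that angle as it was.
- **Ochre tube:** I felt for the deck before gripping, lowered it until it touched the tray floor (5 N), then released it. It lies flat, label up and straight, at about y = −43 mm.

**Last checks:**
- The wrist picture shows both tubes flat and side by side in the tray, same side up as in the rack. The arm was clear of everything.
- The network puts the tape roll, beaker and mug within 2–3 mm of where they started.
- The network's best-rated "bar" in that last top picture was really the ochre tube; the second one, at (432, 36), is the bar.
- With the gripper partly open the fingertips sat about 22 mm behind the reported TCP. I only understood that late, and it explains the slip.

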